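# Sort the spare ice-roller barrels into the push-latch drawer

### The arm

A 6-joint arm with a two-finger parallel gripper is mounted at the origin on the work surface. World frame = base frame: x ahead of the robot, y to its left, z up, the work surface at z = 0. Lengths are in m, angles in rad, forces in N, time in s.
With the tool pointing down it reaches from about 0.3 to 0.875 m from the base axis. Payload 6.4 kg.
Tool frame: the origin (TCP) lies on the centre line of the jaws, within the pads' length; the fingertips stand 22 mm ahead of it and the grasp point (between the pads) lies 3 mm ahead of it; z points along the fingers, y is the line along which they close (so a half turn about z gives the same grasp; the last joint's range is limited). The gripper opens to 85 mm and grips with 20 to 120 N. Pads are 22 mm wide; open, the fingers measure 114 mm over their backs; the gripper's body (76 mm by 85 mm) begins 54 mm behind the grasp point. The pads swing forward as they close: fully open they stand 13 mm farther back than shut.
Start: joints at [0.965, 0.181, 1.607, -0, 1.354, -0.206], TCP at [0.224, 0.53, 0.253] pointing down, gripper open.
Joint ranges: [-2.99, 2.99], [-0.89, 2.07], [0.3, 2.58], [-1.14, 4.28], [0, 2.63], [-3.12, 3.12]. Speed limits (rad/s): [2.57, 2.57, 3.01, 3.14, 3.14, 3.14].

### API

Orientations are given as [roll, pitch, yaw] about the fixed x, y, z axes, in that order (R = Rz(yaw) Ry(pitch) Rx(roll)).
In Python, from rig import arm gives the robot as it stands.
- The arm moves only by the tool jog_arm, never from a script. Its argument "moves" is a list of rows, each an object with "offset": the shift along the tool's x, y, z in mm, a list of three; "spin": the turn about the tool's z in rad; "grip": the opening, from 0 (shut) to 1 (fully open). A call has 1 to 12 rows; each row shifts and turns the commanded pose from where the row before left it, along the tool's axes as they then stand; what a row does not reach is not made up. A row lasts 1/12 s, in which the tool goes at most 41.7 mm and 7.16 degrees, less where a joint would pass 70% of its speed; a pose out of reach is approached as far as the arm can. A call with a gripper value outside its range is refused whole. The fingers move at their own pace and stop on an object; "grip_force" is the grip in N (left out, the last holds). Time passes only in rows, so rows that do not move let the fingers close. It gives the time, the measured TCP pose, the force, the opening and the grip force at its end, in the units of the state.
- arm.state(): the state, without advancing time (a new reading comes with each control period).
- arm.read_camera(name): name is "scene" or "top" or "wrist"; returns the picture (420x560x3 uint8, blue, green, red); there is no depth.
- arm.camera_params(name): a dict with "fx", "fy", "cx", "cy" (pixels), "origin" and "orientation" of the camera in the world. Camera axes: x right, y down, z forward; pixel columns grow to the right and rows downward; lengths in m; the calibration is good to about 2 mm. The wrist camera is an equidistant fisheye: a pixel r from the principal point sees the ray r / f radians off the axis. A picture is of the moment at which its call begins: read the wrist's pose just before it. camera_params takes no time and is no camera call; for the wrist camera it gives the pose at the moment of the call.
- arm.job_done(): hands the job in; it is judged then, once.
The state is a dict: "time_s": time; "qpos": joint angles; "qvel": joint speeds; "effort": joint torques, N m; "eef_pos": TCP position; "ee_rot": TCP orientation; "contact_force": force on the tool from outside, world axes, zero at the start; "wrist_torque": the same for the moment, N m; "grip_width": finger opening in m; "grasp_force": force on a finger pad.
Only numpy, scipy, OpenCV 4.12 (cv2) and the standard library are available. Lean on these libraries where they do the work, as an engineer would, in place of code of your own. Each camera call takes 0.05 s, during which the arm holds its last target. There are 200 camera calls.

### The job

Press the button on the white storage box so that its drawer springs open by itself, keeping clear of the drawer while it comes out; then take out the odd thick or thin roller barrels you find in it and stand them in the glass dish, and stand every medium barrel (36 mm across) from the shelf upright in the drawer. Leave the thick and thin barrels on the shelf and the other things where they are, and finally push the drawer shut until it latches.

Things in the scene. Friction and masses are not known exactly. Their poses are not given: they have to be found in the camera images.
- box: white plastic storage box, fixed to the shelf, 160 deep (x) by 230 wide (y) by 66 mm tall, grey clips on its sides. Origin at the centre of its underside; its -x faces the robot and is the side its drawer comes out of
- drawer (a joint): sprung drawer of the box: metres it stands out along the box's -x; 0 shut and latched (-0.004 at its inner stop, +-0.001 play at the latch), 0.125 fully open. A spring drives it out (4 N shut, 1 N open). Pushed in about 1 mm past 0 (some 10 N) the latch snaps in over it by itself and keeps it shut
- drawer_in (a point): point on the drawer's inner floor, moving with it, axes parallel to the box's. With the drawer open it is the middle of the part that shows: that part reaches 62 mm either way in x (front panel at -x, box top edge at +x) and 100 mm either way in y. Side walls rise 30 mm above the floor, the front panel 52 mm; the box's underside of the top is 52 mm above the floor, its top 56 mm above the floor
- drawer_front (a point): middle of the outer face of the drawer's front panel (226 mm wide, 56 mm tall, 6 mm thick, its lower edge 6 mm above the shelf), moving with it; the outside looks along the box's -x
- release (a joint): push-to-release button of the drawer: metres pressed down, 0 up, 0.007 fully down (5 N); past about 0.005 the latch lets go and the drawer springs out by itself
- release_top (a point): centre of the button's top face; grey round button, 30 mm across, 9 mm proud of the box's top
- mid_a: medium spare roller barrel: pale silicone upright cylinder, 36 mm across, 36 mm tall, small black dot on top; may be absent; stands on the shelf, belongs in the drawer. Origin at the centre of its underside, z up along its axis
- mid_b: medium spare roller barrel: pale silicone upright cylinder, 36 mm across, 36 mm tall, small black dot on top; may be absent; stands on the shelf, belongs in the drawer. Origin at the centre of its underside, z up along its axis
- mid_c: medium spare roller barrel: pale silicone upright cylinder, 36 mm across, 36 mm tall, small black dot on top; may be absent; stands on the shelf, belongs in the drawer. Origin at the centre of its underside, z up along its axis
- mid_d: medium spare roller barrel: pale silicone upright cylinder, 36 mm across, 36 mm tall, small black dot on top; may be absent; stands on the shelf, belongs in the drawer. Origin at the centre of its underside, z up along its axis
- thick_a: thick spare roller barrel: pale silicone upright cylinder, 46 mm across, 36 mm tall, small black dot on top; stands on the shelf, stays there. Origin at the centre of its underside, z up along its axis
- thin_a: thin spare roller barrel: pale silicone upright cylinder, 27 mm across, 36 mm tall, small black dot on top; stands on the shelf, stays there. Origin at the centre of its underside, z up along its axis
- thick_b: thick spare roller barrel: pale silicone upright cylinder, 46 mm across, 36 mm tall, small black dot on top; may be absent; starts in the drawer by mistake. Origin at the centre of its underside, z up along its axis
- thin_b: thin spare roller barrel: pale silicone upright cylinder, 27 mm across, 36 mm tall, small black dot on top; may be absent; starts in the drawer by mistake. Origin at the centre of its underside, z up along its axis
- dish: loose round clear-glass dish, 160 mm across the rim, 16 mm tall, flat inner floor about 135 mm across and 5 mm above its underside. Origin at the centre of its underside
- ice_roller: bystander: pale silicone ice roller lying on the shelf, about 175 mm long. Lies along its own x, barrel end at +x; origin under the handle's neck, 63 mm from the barrel's far end
- toothbrush: bystander: bamboo toothbrush, 175 mm long, lying on the shelf. Origin at the middle of its underside
- incense_holder: bystander: ceramic incense holder, 76 mm across, 34 mm tall. Origin at the centre of its underside
Not all that is in view belongs to the job. What is shaped like the thick_a but orange is not meant. Leave any orange look-alike of the mid_a alone.

How it is judged:
By the outcome, as a careful person would: the job done as asked, in the order asked, and still so for the second after the job is handed in, with the robot touching nothing.
Of mid_a, mid_b, mid_c, mid_d only 2 to 4 are there at a start; the rules pass over those that are not, and their reading is None.
Of thick_b, thin_b only 1 to 2 are there at a start; the rules pass over those that are not, and their reading is None.
At some moment in a run one of mid_a, mid_b, mid_c, mid_d may be knocked a few centimetres aside while the robot is not near it.
It also fails if it takes over 210 s, if anything falls off the work surface, if the arm or the gripper's body presses on something with over 40 N, if the wrist force passes 120 N, or if a joint passes its speed limit or range.

## Working session

There is one attempt and no reset: what is moved stays moved. The work goes in short steps, Python scripts to look and compute and a tool call to move; the robot and the scene stay as the last step left them, time stands still between calls to the robot, and variables do not carry over. Pictures are saved under pics/ and viewed, at most 16 in all, crops included, and the job is handed in when it is done.

Besides the shell and the picture viewer there is one more tool, called after "Request:" by a JSON object that holds its "name" and its "arguments", one argument or row to a line. jog_arm: Moves the arm, as the interface text tells. Its arguments: {"type":"object","properties":{"moves":{"type":"array"},"grip_force":{"type":"number"}},"required":["moves"]}

```bash
mkdir -p pics; cat > h.py <<'E'
import numpy as np, cv2
from rig import arm
from scipy.spatial.transform import Rotation as R
def cam(n):
    p=arm.camera_params(n); return p
def rot(o):
    o=np.array(o,float)
    return o if o.shape==(3,3) else (R.from_quat(o).as_matrix() if o.size==4 else R.from_euler('xyz',o).as_matrix())
def px2w(p,u,v,z,fish=False):
    x=(u-p['cx'])/p['fx'];y=(v-p['cy'])/p['fy']
    if fish:
        r=np.hypot(x,y);d=np.array([x/r*np.sin(r),y/r*np.sin(r),np.cos(r)]) if r>1e-9 else np.array([0,0,1.])
    else: d=np.array([x,y,1.])
    d=rot(p['orientation'])@d;o=np.array(p['origin']);return o+d*(z-o[2])/d[2]
def w2px(p,P):
    c=rot(p['orientation']).T@(np.array(P)-np.array(p['origin']));return p['fx']*c[0]/c[2]+p['cx'],p['fy']*c[1]/c[2]+p['cy']
E
python3 - <<'E'
from h import *
for n in('scene','top','wrist'):
    print(n,arm.camera_params(n)); cv2.imwrite(f'pics/{n}0.png',arm.read_camera(n))
print(arm.state())
i=cv2.imread('pics/top0.png');cv2.imwrite('pics/top0b.png',cv2.resize(i,(800,600),interpolation=cv2.INTER_CUBIC))
E
```

```text
scene {'fx': 455.6049384133025, 'fy': 455.6049384133025, 'cx': 282.65341407534976, 'cy': 206.11975669013918, 'origin': array([ 0.97717537, -0.42272261,  0.93046182]), 'orientation': array([-2.5400208 ,  0.01319272,  0.68377872])}
top {'fx': 396.02935554557695, 'fy': 396.02935554557695, 'cx': 278.3762502009062, 'cy': 209.7253401108681, 'origin': array([ 0.44249063, -0.00294131,  1.12577217]), 'orientation': array([-2.9723037 ,  0.03477509, -1.5858521 ])}
wrist {'fx': 325.19226210127806, 'fy': 325.19226210127806, 'cx': 280.1041413589828, 'cy': 211.4225662227642, 'origin': array([0.16187925, 0.55643067, 0.3731109 ]), 'orientation': array([2.87337288e+00, 2.42127499e-03, 1.17018873e+00])}
{'time_s': 0.15, 'qpos': array([ 9.64708118e-01,  1.81394519e-01,  1.60774482e+00, -6.17630211e-06,
        1.35377828e+00, -2.06290321e-01]), 'qvel': array([-1.74466240e-03, -4.03462350e-04, -4.28908509e-03, -6.89277397e-05,
       -8.99233231e-04,  1.33500337e-03]), 'effort': array([ 8.86831385e-04, -4.45260894e+01, -3.51688600e+01, -1.60538152e-04,
        5.89996271e-03, -5.06859340e-05]), 'eef_pos': array([0.22357163, 0.52935007, 0.2525937 ]), 'ee_rot': array([-3.14029455e+00, -2.65490106e-04,  2.74179593e+00]), 'contact_force': array([ 0.35773516, -0.65758193,  0.14614199]), 'wrist_torque': array([ 0.06800909, -0.01481007,  0.0530283 ]), 'grasp_force': 0.0, 'grip_width': 0.0855599780535417}
```

View pics/top0b.png

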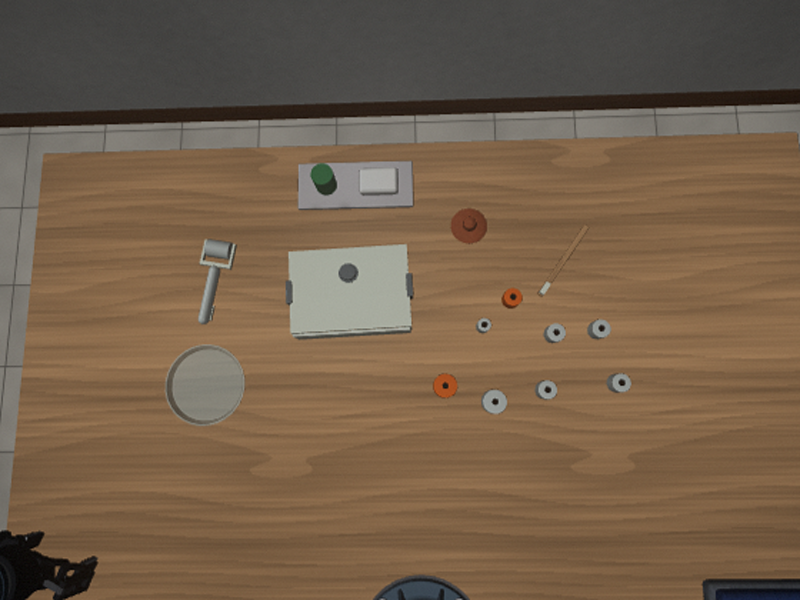

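View pics/scene0.png

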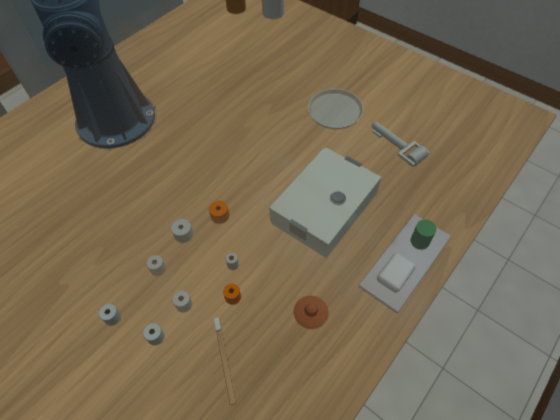

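The top view (800x600 px) shows:
- Box at (350,290), with its button at (348,272) and the dish at (205,385).
- Pale barrels at (484,325), (556,333), (601,328), (547,390), (621,383) and (495,401).
- Orange look-alikes at (512,297) and (445,386), to be left alone.

(484,325) looks thin, (495,401) thick and the other four medium. I'll measure the diameters and check with one enlarged crop.

```bash
cat >> h.py <<'E'
def blobs(i,p,roi,z=0.036,dbg=False):
    # pale (unsaturated, bright) blobs in the top picture; fits dot (top face centre) and width
    hsv=cv2.cvtColor(i,cv2.COLOR_BGR2HSV);m=((hsv[...,1]<70)&(hsv[...,2]>110)).astype(np.uint8)
    x0,y0,x1,y1=roi;mm=np.zeros_like(m);mm[y0:y1,x0:x1]=m[y0:y1,x0:x1]
    cs,_=cv2.findContours(mm,cv2.RETR_EXTERNAL,cv2.CHAIN_APPROX_NONE);out=[]
    for c in cs:
        if cv2.contourArea(c)<30: continue
        k=np.zeros_like(m);cv2.drawContours(k,[c],-1,1,-1)
        w=np.where(k>0,np.clip(150.-hsv[...,2],0,None)*(hsv[...,2]<90),0)
        v,u=np.mgrid[:m.shape[0],:m.shape[1]]
        d=(np.sum(u*w)/max(w.sum(),1e-6),np.sum(v*w)/max(w.sum(),1e-6))
        out.append((d,cv2.contourArea(c),px2w(p,*d,z),cv2.minAreaRect(c)[1]))
    return out
E
python3 - <<'E'
from h import *
p=cam('top');i=cv2.imread('pics/top0.png')
for b in blobs(i,p,(300,205,460,300)): print(np.round(b[0],1),b[1],np.round(b[2],4),np.round(b[3],1))
f=lambda u,v,z:np.round(px2w(p,u*.7,v*.7,z),4)
for n,u,v,z in [('boxTL',289,252,.066),('TR',407,245,.066),('BR',411,328,.066),('BL',291,333,.066),('btn',348,272,.075),('dish',205,385,.016)]:print(n,f(u,v,z))
cv2.imwrite('pics/crop1.png',cv2.resize(i[140:300,190:450],(780,480),interpolation=cv2.INTER_CUBIC))
E
```

```text
[346.2 280.7] 206.5 [ 0.4316 -0.1478  0.036 ] [16. 16.]
[383.  272.5] 121.0 [ 0.4519 -0.2474  0.036 ] [13. 12.]
[434.9 267.5] 120.5 [ 0.463  -0.3864  0.036 ] [12.7 12. ]
[389.2 232.3] 114.5 [ 0.5602 -0.2706  0.036 ] [12. 12.]
[420.7 229.5] 112.0 [ 0.5664 -0.3564  0.036 ] [12.7 11.3]
[338.5 226.8] 58.5 [ 0.5783 -0.1331  0.036 ] [8. 9.]
boxTL [0.7225 0.241  0.066 ]
TR [0.7309 0.0116 0.066 ]
BR [0.5695 0.0069 0.066 ]
BL [0.5643 0.2344 0.066 ]
btn [0.6781 0.1249 0.075 ]
dish [0.4707 0.414  0.016 ]
```

View pics/crop1.png

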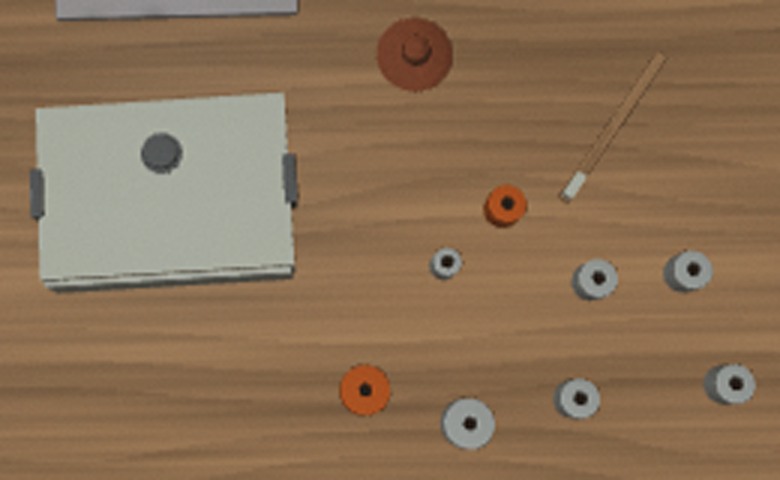

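The crop confirms it. Blob areas put one thick at (346,281 px), one thin at (338,227 px) and four mediums in between; the two orange ones are excluded. Next I turn the tool to yaw π/2, so tool x is world y and tool y is world x, shut the gripper and go above the button.

Request:
{"name": "jog_arm", "arguments": {
  "moves": [
    {"offset": [0,0,0],"spin": 0.0976,"grip": 0},
    {"offset": [0,0,0],"spin": 0.0976,"grip": 0},
    {"offset": [0,0,0],"spin": 0.0976,"grip": 0},
    {"offset": [0,0,0],"spin": 0.0976,"grip": 0},
    {"offset": [0,0,0],"spin": 0.0976,"grip": 0},
    {"offset": [0,0,0],"spin": 0.0976,"grip": 0},
    {"offset": [0,0,0],"spin": 0.0976,"grip": 0},
    {"offset": [0,0,0],"spin": 0.0976,"grip": 0},
    {"offset": [0,0,0],"spin": 0.0976,"grip": 0},
    {"offset": [0,0,0],"spin": 0.0976,"grip": 0},
    {"offset": [0,0,0],"spin": 0.0976,"grip": 0},
    {"offset": [0,0,0],"spin": 0.0976,"grip": 0}
  ]
}}

```text
time_s: 1.15
eef_pos: [0.2237, 0.5295, 0.2529]
ee_rot: [-3.141, 0.001, 1.566]
contact_force: [-0.2, -0.1, 0.1]
grip_width: 0.0
grasp_force: 0.0
```

Request:
{"name": "jog_arm", "arguments": {
  "moves": [
    {"offset": [-25,25,0],"spin": 0,"grip": 0},
    {"offset": [-25,28,0],"spin": 0,"grip": 0},
    {"offset": [-25,28,0],"spin": 0,"grip": 0},
    {"offset": [-25,28,0],"spin": 0,"grip": 0},
    {"offset": [-25,28,0],"spin": 0,"grip": 0},
    {"offset": [-25,28,0],"spin": 0,"grip": 0},
    {"offset": [-25,28,0],"spin": 0,"grip": 0},
    {"offset": [-25,28,0],"spin": 0,"grip": 0},
    {"offset": [-25,28,0],"spin": 0,"grip": 0},
    {"offset": [-25,28,0],"spin": 0,"grip": 0},
    {"offset": [-25,28,0],"spin": 0,"grip": 0},
    {"offset": [-25,28,0],"spin": 0,"grip": 0}
  ]
}}

```text
time_s: 2.15
eef_pos: [0.5577, 0.228, 0.253]
ee_rot: [-3.141, 0.0, 1.57]
contact_force: [-0.8, 0.7, 0.6]
grip_width: 0.0
grasp_force: 0.0
```

Request:
{"name": "jog_arm", "arguments": {
  "moves": [
    {"offset": [-25,28,0],"spin": 0,"grip": 0},
    {"offset": [-25,28,0],"spin": 0,"grip": 0},
    {"offset": [-25,28,20],"spin": 0,"grip": 0},
    {"offset": [-25,28,30],"spin": 0,"grip": 0},
    {"offset": [-4,10,30],"spin": 0,"grip": 0},
    {"offset": [0,0,30],"spin": 0,"grip": 0},
    {"offset": [0,0,0],"spin": 0,"grip": 0}
  ]
}}

```text
time_s: 2.73
eef_pos: [0.6703, 0.1281, 0.1392]
ee_rot: [-3.128, 0.0, 1.569]
contact_force: [-1.8, 0.7, -1.4]
grip_width: 0.0002
grasp_force: 0.0
```

```bash
python3 - <<'E'
from h import *
p=cam('top');i0=cv2.imread('pics/top0.png');s=arm.state();print(s['eef_pos'],s['ee_rot'],s['contact_force'],s['time_s'])
pw=cam('wrist');i=arm.read_camera('wrist');cv2.imwrite('pics/w1.png',i);print(pw['origin'],pw['orientation'])
# button in top0: dark grey on the white top
hsv=cv2.cvtColor(i0,cv2.COLOR_BGR2HSV);r=(hsv[180:200,233:255,2]<120);v,u=np.nonzero(r);print(px2w(p,u.mean()+233,v.mean()+180,.075),len(u))
f=lambda u,v:np.round(px2w(p,u*.7,v*.7,.036),4);print('orange',f(445,386),f(512,297))
E
```

```text
[0.67029878 0.12811336 0.13916021] [-3.12838706e+00  2.16534697e-04  1.56872905e+00] [-1.80741297  0.6506194  -1.40826485] 2.7333
[0.672057   0.19608699 0.25978437] [ 2.87216938  0.01326829 -0.00287468]
[0.67715696 0.12549586 0.075     ] 143
orange [ 0.461  -0.0553  0.036 ] [ 0.6299 -0.1901  0.036 ]
```

View pics/w1.png

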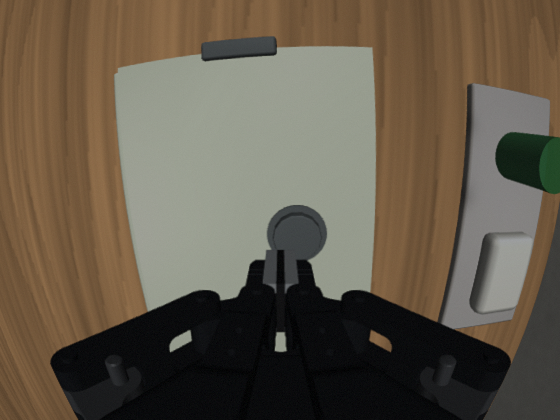

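The wrist view shows the button at (297,233), slightly ahead of the fingertips while the arm settles. The commanded x,y of (0.679, 0.125) matches the top-camera estimate, so I press down.

Request:
{"name": "jog_arm", "arguments": {
  "moves": [
    {"offset": [0,0,20],"spin": 0,"grip": 0},
    {"offset": [0,0,15],"spin": 0,"grip": 0},
    {"offset": [0,0,0],"spin": 0,"grip": 0},
    {"offset": [0,0,0],"spin": 0,"grip": 0}
  ]
}}

```text
time_s: 3.12
eef_pos: [0.6739, 0.1299, 0.113]
ee_rot: [-3.141, 0.0, 1.571]
contact_force: [0.0, 0.2, -0.1]
grip_width: 0.0001
grasp_force: 0.0
```

Request:
{"name": "jog_arm", "arguments": {
  "moves": [
    {"offset": [0,0,5],"spin": 0,"grip": 0},
    {"offset": [0,0,4],"spin": 0,"grip": 0},
    {"offset": [0,0,2],"spin": 0,"grip": 0},
    {"offset": [0,0,2],"spin": 0,"grip": 0},
    {"offset": [0,0,2],"spin": 0,"grip": 0},
    {"offset": [0,0,0],"spin": 0,"grip": 0}
  ]
}}

```text
time_s: 3.62
eef_pos: [0.6742, 0.1294, 0.0973]
ee_rot: [-3.141, 0.0, 1.571]
contact_force: [-0.0, 0.0, -0.2]
grip_width: -0.0001
grasp_force: 0.0
```

Request:
{"name": "jog_arm", "arguments": {
  "moves": [
    {"offset": [0,0,3],"spin": 0,"grip": 0},
    {"offset": [0,0,2],"spin": 0,"grip": 0},
    {"offset": [0,0,2],"spin": 0,"grip": 0},
    {"offset": [0,0,0],"spin": 0,"grip": 0}
  ]
}}

```text
time_s: 3.95
eef_pos: [0.6746, 0.1294, 0.0907]
ee_rot: [3.141, -0.0, 1.571]
contact_force: [-2.7, 1.0, 5.8]
grip_width: -0.0001
grasp_force: 2.2
```

```bash
python3 - <<'E'
from h import *
i=arm.read_camera('top');cv2.imwrite('pics/top1.png',i);cv2.imwrite('pics/top1b.png',cv2.resize(i[130:310,100:470],(740,360),interpolation=cv2.INTER_CUBIC))
E
```

```text
(no output)
```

View pics/top1b.png

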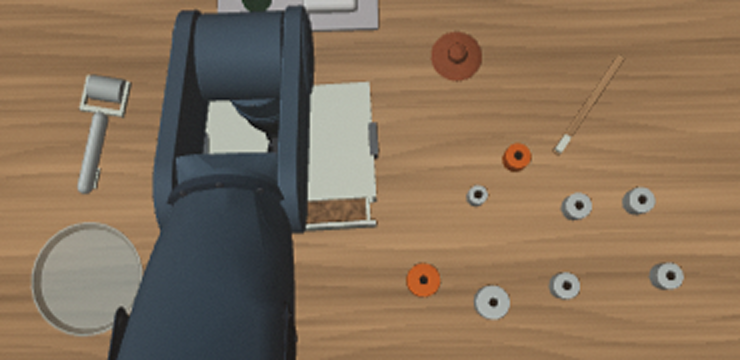

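The drawer is coming out and a strip of its brown floor shows at (340,210). I lift straight up, wait, then move above it for a close look.

Request:
{"name": "jog_arm", "arguments": {
  "moves": [
    {"offset": [0,0,-30],"spin": 0,"grip": 0},
    {"offset": [0,0,-35],"spin": 0,"grip": 0},
    {"offset": [0,0,-35],"spin": 0,"grip": 0},
    {"offset": [0,0,-35],"spin": 0,"grip": 0},
    {"offset": [0,0,-35],"spin": 0,"grip": 0},
    {"offset": [5,-27,0],"spin": 0,"grip": 0},
    {"offset": [5,-27,0],"spin": 0,"grip": 0},
    {"offset": [5,-27,0],"spin": 0,"grip": 0},
    {"offset": [5,-27,0],"spin": 0,"grip": 0},
    {"offset": [0,-27,0],"spin": 0,"grip": 0},
    {"offset": [0,-27,0],"spin": 0,"grip": 0.7},
    {"offset": [0,0,0],"spin": 0,"grip": 0.7}
  ]
}}

```text
time_s: 5.0
eef_pos: [0.5081, 0.1501, 0.2597]
ee_rot: [-3.138, -0.0, 1.572]
contact_force: [0.3, 0.4, -0.4]
grip_width: 0.0231
grasp_force: 0.0
```

```bash
python3 - <<'E'
from h import *
import json
s=arm.state();print(s['eef_pos'],s['ee_rot'])
pw=cam('wrist');i=arm.read_camera('wrist');cv2.imwrite('pics/w2.png',i)
np.savez('w2.npz',**pw)
E
```

```text
[0.50814225 0.1500545  0.25971207] [-3.13807201e+00 -4.22830700e-05  1.57191484e+00]
```

View pics/w2.png

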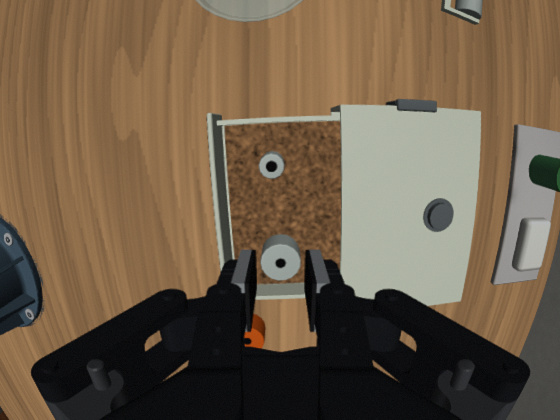

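The drawer is fully open and holds two barrels: a thin one (dot at (271,166)) and a thick one (dot at (281,262)).

```bash
python3 - <<'E'
from h import *
p=dict(np.load('w2.npz'))
for n,u,v,z in [('thin',271,166,.046),('thick',281,262.5,.046),('boxfrontL',341,105,.066),('boxfrontR',341,304,.066),('fpL',210,115,.062),('fpR',220,299,.062),('inL',227,124,.01),('inR',233,284,.01),('btn',439,215,.075)]:
    print(n,np.round(px2w(p,u,v,z,True),4))
E
```

```text
thin [0.4979 0.1745 0.046 ]
thick [0.5084 0.0662 0.046 ]
boxfrontL [0.5659 0.2375 0.066 ]
boxfrontR [0.5766 0.0224 0.066 ]
fpL [0.4386 0.2282 0.062 ]
fpR [0.4388 0.0264 0.062 ]
inL [0.4469 0.2188 0.01  ]
inR [0.4464 0.0185 0.01  ]
btn [0.676  0.1301 0.075 ]
```

Request:
{"name": "jog_arm", "arguments": {
  "moves": [
    {"offset": [-28,0,0],"spin": 0,"grip": 0.73},
    {"offset": [-28,0,20],"spin": 0,"grip": 0.73},
    {"offset": [-28,0,30],"spin": 0,"grip": 0.73},
    {"offset": [0,0,30],"spin": 0,"grip": 0.73},
    {"offset": [0,0,30],"spin": 0,"grip": 0.73},
    {"offset": [0,0,30],"spin": 0,"grip": 0.73},
    {"offset": [0,0,0],"spin": 0,"grip": 0.73},
    {"offset": [0,0,0],"spin": 0,"grip": 0.73}
  ]
}}

```text
time_s: 5.72
eef_pos: [0.512, 0.0652, 0.1194]
ee_rot: [-3.138, -0.0, 1.57]
contact_force: [-0.3, 1.0, -0.1]
grip_width: 0.0625
grasp_force: 0.0
```

```bash
python3 - <<'E'
from h import *
s=arm.state();print(s['eef_pos'],s['grip_width'])
pw=cam('wrist');i=arm.read_camera('wrist');cv2.imwrite('pics/w3.png',i)
np.savez('w3.npz',**pw)
E
```

```text
[0.51204678 0.06522215 0.11944594] 0.06249712275936423
```

View pics/w3.png

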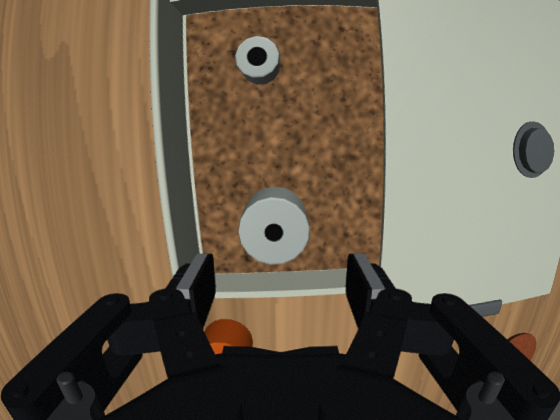

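Close view: the thick dot is at (274,232) between the fingers and the thin dot is at (257,57).

```bash
python3 - <<'E'
from h import *
p=dict(np.load('w3.npz'))
for n,u,v,z in [('thin',257,57,.046),('thick',274,232,.046),('inR',203,272,.01)]:print(n,np.round(px2w(p,u,v,z,True),4))
E
```

```text
thin [0.4983 0.1739 0.046 ]
thick [0.5079 0.0662 0.046 ]
inR [0.4498 0.0195 0.01  ]
```

Request:
{"name": "jog_arm", "arguments": {
  "moves": [
    {"offset": [1,-4,25],"spin": 0,"grip": 0.73},
    {"offset": [0,0,25],"spin": 0,"grip": 0.73},
    {"offset": [0,0,20],"spin": 0,"grip": 0.73},
    {"offset": [0,0,11],"spin": 0,"grip": 0.73},
    {"offset": [0,0,0],"spin": 0,"grip": 0.73},
    {"offset": [0,0,0],"spin": 0,"grip": 0.4},
    {"offset": [0,0,0],"spin": 0,"grip": 0.4},
    {"offset": [0,0,0],"spin": 0,"grip": 0.4},
    {"offset": [0,0,0],"spin": 0,"grip": 0.4},
    {"offset": [0,0,0],"spin": 0,"grip": 0.4}
  ],
  "grip_force": 30
}}

```text
time_s: 6.6
eef_pos: [0.5102, 0.0663, 0.0416]
ee_rot: [3.138, 0.0, 1.571]
contact_force: [0.6, 0.5, 7.0]
grip_width: 0.0449
grasp_force: 31.3
```

Request:
{"name": "jog_arm", "arguments": {
  "moves": [
    {"offset": [0,0,-20],"spin": 0,"grip": 0.4},
    {"offset": [0,0,-30],"spin": 0,"grip": 0.4},
    {"offset": [0,0,-30],"spin": 0,"grip": 0.4},
    {"offset": [20,0,-20],"spin": 0,"grip": 0.4},
    {"offset": [30,-6,0],"spin": 0,"grip": 0.4},
    {"offset": [35,-6,0],"spin": 0,"grip": 0.4},
    {"offset": [35,-6,0],"spin": 0,"grip": 0.4},
    {"offset": [35,-6,0],"spin": 0,"grip": 0.4},
    {"offset": [35,-6,0],"spin": 0,"grip": 0.4},
    {"offset": [35,-6,0],"spin": 0,"grip": 0.4},
    {"offset": [35,-3,0],"spin": 0,"grip": 0.4},
    {"offset": [30,0,0],"spin": 0,"grip": 0.4}
  ]
}}

```text
time_s: 7.6
eef_pos: [0.4684, 0.3588, 0.1403]
ee_rot: [3.141, -0.001, 1.572]
contact_force: [0.2, 0.2, -1.1]
grip_width: 0.0451
grasp_force: 31.2
```

Request:
{"name": "jog_arm", "arguments": {
  "moves": [
    {"offset": [30,0,0],"spin": 0,"grip": 0.4},
    {"offset": [0,0,0],"spin": 0,"grip": 0.4},
    {"offset": [0,0,0],"spin": 0,"grip": 0.4}
  ]
}}

```text
time_s: 7.85
eef_pos: [0.469, 0.3877, 0.1399]
ee_rot: [3.141, -0.0, 1.573]
contact_force: [-0.0, -1.1, -0.4]
grip_width: 0.0447
grasp_force: 31.1
```

```bash
python3 - <<'E'
from h import *
s=arm.state();print(s['eef_pos'],s['grip_width'],s['contact_force'])
p=cam('top')
i=cv2.imread('pics/top0.png')[225:315,105:185];g=cv2.medianBlur(cv2.cvtColor(i,cv2.COLOR_BGR2GRAY),3)
c=cv2.HoughCircles(g,cv2.HOUGH_GRADIENT,1,50,param1=80,param2=15,minRadius=24,maxRadius=32);print(c)
print(px2w(p,c[0,0,0]+105,c[0,0,1]+225,.016))
E
```

```text
[0.46901787 0.38774767 0.13989993] 0.04471824342327484 [-0.03250177 -1.07722908 -0.36688531]
[[[39.5 44.5 24.6]]]
[0.47062194 0.41113369 0.016     ]
```

Request:
{"name": "jog_arm", "arguments": {
  "moves": [
    {"offset": [0,0,30],"spin": 0,"grip": 0.4},
    {"offset": [-2,2,30],"spin": 0,"grip": 0.4},
    {"offset": [0,0,25],"spin": 0,"grip": 0.4},
    {"offset": [0,0,10],"spin": 0,"grip": 0.4},
    {"offset": [0,0,4],"spin": 0,"grip": 0.4},
    {"offset": [0,0,3],"spin": 0,"grip": 0.4},
    {"offset": [0,0,0],"spin": 0,"grip": 0.4}
  ]
}}

```text
time_s: 8.43
eef_pos: [0.4723, 0.3844, 0.0386]
ee_rot: [3.14, -0.001, 1.57]
contact_force: [-0.1, -1.0, -0.2]
grip_width: 0.0452
grasp_force: 31.1
```

Request:
{"name": "jog_arm", "arguments": {
  "moves": [
    {"offset": [0,0,1.5],"spin": 0,"grip": 0.4},
    {"offset": [0,0,0],"spin": 0,"grip": 0.65},
    {"offset": [0,0,0],"spin": 0,"grip": 0.65},
    {"offset": [0,0,0],"spin": 0,"grip": 0.65},
    {"offset": [0,0,-20],"spin": 0,"grip": 0.65},
    {"offset": [0,0,-30],"spin": 0,"grip": 0.5},
    {"offset": [0,0,-30],"spin": 0,"grip": 0.5},
    {"offset": [-10,0,-20],"spin": 0,"grip": 0.5},
    {"offset": [-30,4,0],"spin": 0,"grip": 0.5},
    {"offset": [-35,4,0],"spin": 0,"grip": 0.5},
    {"offset": [-35,4,0],"spin": 0,"grip": 0.5},
    {"offset": [-35,4,0],"spin": 0,"grip": 0.5}
  ]
}}

```text
time_s: 9.43
eef_pos: [0.4875, 0.2384, 0.1369]
ee_rot: [3.14, -0.0, 1.572]
contact_force: [1.1, -0.9, -0.1]
grip_width: 0.0427
grasp_force: 0.0
```

Request:
{"name": "jog_arm", "arguments": {
  "moves": [
    {"offset": [-35,5,0],"spin": 0,"grip": 0.5},
    {"offset": [-28,5,0],"spin": 0,"grip": 0.5},
    {"offset": [0,0,0],"spin": 0,"grip": 0.5},
    {"offset": [0,0,0],"spin": 0,"grip": 0.5}
  ]
}}

```text
time_s: 9.77
eef_pos: [0.498, 0.1753, 0.1368]
ee_rot: [3.141, -0.0, 1.568]
contact_force: [0.5, 1.4, -0.1]
grip_width: 0.0425
grasp_force: 0.0
```

```bash
python3 - <<'E'
from h import *
i=arm.read_camera('wrist');cv2.imwrite('pics/w4.png',i)
np.savez('w4.npz',**cam('wrist'))
E
```

```text
(no output)
```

View pics/w4.png

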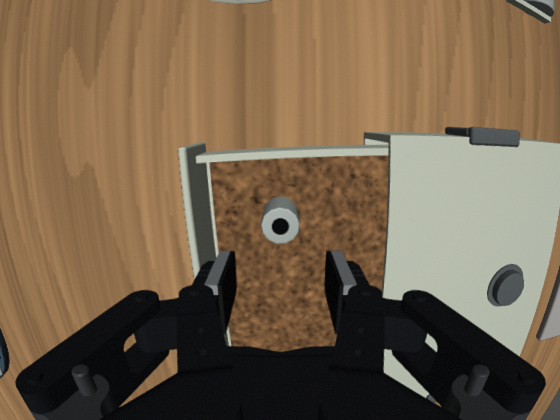

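The thin barrel is centred between the fingers at (280,226), so I descend and grip it.

Request:
{"name": "jog_arm", "arguments": {
  "moves": [
    {"offset": [-1,0,30],"spin": 0,"grip": 0.5},
    {"offset": [0,0,30],"spin": 0,"grip": 0.5},
    {"offset": [0,0,25],"spin": 0,"grip": 0.5},
    {"offset": [0,0,9],"spin": 0,"grip": 0.5},
    {"offset": [0,0,0],"spin": 0,"grip": 0.5},
    {"offset": [0,0,0],"spin": 0,"grip": 0.2},
    {"offset": [0,0,0],"spin": 0,"grip": 0.2},
    {"offset": [0,0,0],"spin": 0,"grip": 0.2},
    {"offset": [0,0,0],"spin": 0,"grip": 0.2}
  ]
}}

```text
time_s: 10.57
eef_pos: [0.4986, 0.1757, 0.0437]
ee_rot: [3.139, -0.0, 1.571]
contact_force: [0.9, 0.0, -0.3]
grip_width: 0.026
grasp_force: 29.8
```

Request:
{"name": "jog_arm", "arguments": {
  "moves": [
    {"offset": [0,0,-20],"spin": 0,"grip": 0.2},
    {"offset": [0,0,-30],"spin": 0,"grip": 0.2},
    {"offset": [0,0,-30],"spin": 0,"grip": 0.2},
    {"offset": [20,0,-15],"spin": 0,"grip": 0.2},
    {"offset": [35,-6,0],"spin": 0,"grip": 0.2},
    {"offset": [35,-6,0],"spin": 0,"grip": 0.2},
    {"offset": [35,-6,0],"spin": 0,"grip": 0.2},
    {"offset": [35,-6,0],"spin": 0,"grip": 0.2},
    {"offset": [35,-4,0],"spin": 0,"grip": 0.2},
    {"offset": [35,0,0],"spin": 0,"grip": 0.2},
    {"offset": [35,0,0],"spin": 0,"grip": 0.2},
    {"offset": [0,0,0],"spin": 0,"grip": 0.2}
  ]
}}

```text
time_s: 11.57
eef_pos: [0.4689, 0.4462, 0.1386]
ee_rot: [3.139, -0.004, 1.574]
contact_force: [0.5, 0.3, -0.4]
grip_width: 0.0256
grasp_force: 29.8
```

```bash
python3 - <<'E'
from h import *
i=arm.read_camera('top');p=cam('top');cv2.imwrite('pics/top2.png',i)
for b in blobs(i,p,(300,205,460,300)): print(np.round(b[0],1),b[1],np.round(b[2],4),np.round(b[3],1))
E
```

```text
[346.2 280.7] 207.5 [ 0.4316 -0.1478  0.036 ] [16. 16.]
[383.  272.5] 121.0 [ 0.4518 -0.2474  0.036 ] [13. 12.]
[434.9 267.6] 121.0 [ 0.4628 -0.3864  0.036 ] [13.4 12. ]
[389.2 232.3] 117.5 [ 0.5602 -0.2706  0.036 ] [13.  12.1]
[420.7 229.5] 111.0 [ 0.5664 -0.3564  0.036 ] [11. 12.]
[338.5 226.8] 59.0 [ 0.5782 -0.1331  0.036 ] [9.2 8.5]
```

Request:
{"name": "jog_arm", "arguments": {
  "moves": [
    {"offset": [-3,2,30],"spin": 0,"grip": 0.2},
    {"offset": [0,0,30],"spin": 0,"grip": 0.2},
    {"offset": [0,0,25],"spin": 0,"grip": 0.2},
    {"offset": [0,0,9],"spin": 0,"grip": 0.2},
    {"offset": [0,0,3],"spin": 0,"grip": 0.2},
    {"offset": [0,0,2],"spin": 0,"grip": 0.2},
    {"offset": [0,0,0],"spin": 0,"grip": 0.2}
  ]
}}

```text
time_s: 12.2
eef_pos: [0.4726, 0.4377, 0.0397]
ee_rot: [3.14, -0.001, 1.57]
contact_force: [-0.2, 0.2, -0.8]
grip_width: 0.0259
grasp_force: 30.1
```

Request:
{"name": "jog_arm", "arguments": {
  "moves": [
    {"offset": [0,0,1],"spin": 0,"grip": 0.2},
    {"offset": [0,0,0],"spin": 0,"grip": 0.5},
    {"offset": [0,0,0],"spin": 0,"grip": 0.5},
    {"offset": [0,0,0],"spin": 0,"grip": 0.5},
    {"offset": [0,0,-20],"spin": 0,"grip": 0.5},
    {"offset": [0,0,-30],"spin": 0,"grip": 0.6},
    {"offset": [0,0,-30],"spin": 0,"grip": 0.6},
    {"offset": [-15,0,-25],"spin": 0,"grip": 0.6},
    {"offset": [-35,0,0],"spin": 0,"grip": 0.6},
    {"offset": [-38,0,0],"spin": 0,"grip": 0.6},
    {"offset": [-38,0,0],"spin": 0,"grip": 0.6},
    {"offset": [-38,0,0],"spin": 0,"grip": 0.6}
  ]
}}

```text
time_s: 13.2
eef_pos: [0.4713, 0.2722, 0.1428]
ee_rot: [3.14, -0.0, 1.572]
contact_force: [0.7, -0.8, -0.0]
grip_width: 0.0509
grasp_force: 0.0
```

Request:
{"name": "jog_arm", "arguments": {
  "moves": [
    {"offset": [-38,0,0],"spin": 0,"grip": 0.6},
    {"offset": [-38,0,0],"spin": 0,"grip": 0.6},
    {"offset": [-38,0,0],"spin": 0,"grip": 0.6},
    {"offset": [-38,0,0],"spin": 0,"grip": 0.6},
    {"offset": [-38,0,0],"spin": 0,"grip": 0.6},
    {"offset": [-38,0,0],"spin": 0,"grip": 0.6},
    {"offset": [-38,0,0],"spin": 0,"grip": 0.6},
    {"offset": [-38,0,0],"spin": 0,"grip": 0.6},
    {"offset": [-38,0,0],"spin": 0,"grip": 0.6},
    {"offset": [-38,0,0],"spin": 0,"grip": 0.6},
    {"offset": [-30,0,0],"spin": 0,"grip": 0.6},
    {"offset": [0,0,0],"spin": 0,"grip": 0.6}
  ]
}}

```text
time_s: 14.2
eef_pos: [0.4721, -0.1419, 0.1433]
ee_rot: [3.139, 0.003, 1.566]
contact_force: [-0.5, -0.2, 0.3]
grip_width: 0.0513
grasp_force: 0.0
```

```bash
cat >> h.py <<'E'
def wdots(i,p,z=.036):
    # dark dots within pale tops in the wrist picture
    hsv=cv2.cvtColor(i,cv2.COLOR_BGR2HSV);d=((hsv[...,2]<45)).astype(np.uint8)
    n,l,st,c=cv2.connectedComponentsWithStats(d);pale=(hsv[...,1]<60)&(hsv[...,2]>110)
    for k in range(1,n):
        a=st[k,4]
        if 25<a<700:
            m=(l==k).astype(np.uint8);ring=(cv2.dilate(m,np.ones((11,11)))-cv2.dilate(m,np.ones((5,5))))>0
            if pale[ring].mean()>.7: print('dot',np.round(c[k],1),a,np.round(px2w(p,*c[k],z,True),4))
E
python3 - <<'E'
from h import *
i=arm.read_camera('wrist');cv2.imwrite('pics/w5.png',i);print(arm.state()['eef_pos'])
wdots(i,cam('wrist'))
i=arm.read_camera('top')
for b in blobs(i,cam('top'),(300,205,460,300)): print(np.round(b[0],1),b[1],np.round(b[2],4),np.round(b[3],1))
cv2.imwrite('pics/top3.png',i)
E
```

```text
[ 0.47166886 -0.13938001  0.14282146]
dot [418.7 204.3] 138 [ 0.5783 -0.1292  0.036 ]
dot [226.2 223.3] 159 [ 0.4318 -0.1431  0.036 ]
dot [258.2 333.7] 98 [ 0.4524 -0.2429  0.036 ]
[0. 0.] 64.5 [1.3196 0.9014 0.036 ] [14.1  7.9]
[434.8 267.6] 122.0 [ 0.4628 -0.3863  0.036 ] [13.4 12. ]
[389.2 232.3] 118.5 [ 0.5602 -0.2706  0.036 ] [13.  12.1]
[420.7 229.5] 113.0 [ 0.5664 -0.3564  0.036 ] [12.7 11.3]
[338.5 226.8] 60.0 [ 0.5782 -0.1331  0.036 ] [9.2 8.5]
```

Request:
{"name": "jog_arm", "arguments": {
  "moves": [
    {"offset": [-36,-7,0],"spin": 0,"grip": 0.65},
    {"offset": [-36,-7,0],"spin": 0,"grip": 0.65},
    {"offset": [-34,-6,10],"spin": 0,"grip": 0.65},
    {"offset": [0,0,20],"spin": 0,"grip": 0.65},
    {"offset": [0,0,10],"spin": 0,"grip": 0.65},
    {"offset": [0,0,0],"spin": 0,"grip": 0.65}
  ]
}}

```text
time_s: 14.8
eef_pos: [0.4498, -0.2398, 0.0996]
ee_rot: [-3.137, -0.004, 1.571]
contact_force: [-0.1, 1.8, -0.7]
grip_width: 0.0556
grasp_force: 0.0
```

```bash
python3 - <<'E'
from h import *
i=arm.read_camera('wrist');cv2.imwrite('pics/w5.png',i);print(arm.state()['eef_pos'])
wdots(i,cam('wrist'))
E
```

```text
[ 0.4505219  -0.23999045  0.1007944 ]
dot [483.  75.] 176 [ 0.5806 -0.132   0.036 ]
dot [249.3  79.7] 305 [ 0.4329 -0.1462  0.036 ]
dot [285.9 248.9] 242 [ 0.4538 -0.2468  0.036 ]
dot [442.  276.6] 150 [ 0.5631 -0.2699  0.036 ]
```

View pics/w5.png

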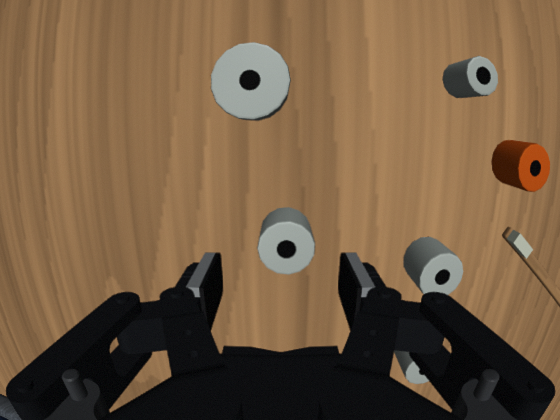

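The medium barrel is at (286,249) between the fingers. I correct by (−7, +2) mm, descend and grip it.

Request:
{"name": "jog_arm", "arguments": {
  "moves": [
    {"offset": [-7,2,10],"spin": 0,"grip": 0.65},
    {"offset": [0,0,25],"spin": 0,"grip": 0.65},
    {"offset": [0,0,20],"spin": 0,"grip": 0.65},
    {"offset": [0,0,10],"spin": 0,"grip": 0.65},
    {"offset": [0,0,0],"spin": 0,"grip": 0.65},
    {"offset": [0,0,0],"spin": 0,"grip": 0.3},
    {"offset": [0,0,0],"spin": 0,"grip": 0.3},
    {"offset": [0,0,0],"spin": 0,"grip": 0.3},
    {"offset": [0,0,0],"spin": 0,"grip": 0.3}
  ]
}}

```text
time_s: 15.6
eef_pos: [0.4543, -0.2501, 0.0386]
ee_rot: [3.14, 0.002, 1.571]
contact_force: [-0.3, 0.9, 3.5]
grip_width: 0.0349
grasp_force: 30.2
```

Request:
{"name": "jog_arm", "arguments": {
  "moves": [
    {"offset": [0,0,-25],"spin": 0,"grip": 0.3},
    {"offset": [0,0,-30],"spin": 0,"grip": 0.3},
    {"offset": [0,0,-30],"spin": 0,"grip": 0.3},
    {"offset": [25,0,-25],"spin": 0,"grip": 0.3},
    {"offset": [38,7,0],"spin": 0,"grip": 0.3},
    {"offset": [38,7,0],"spin": 0,"grip": 0.3},
    {"offset": [38,7,0],"spin": 0,"grip": 0.3},
    {"offset": [38,7,0],"spin": 0,"grip": 0.3},
    {"offset": [38,7,0],"spin": 0,"grip": 0.3},
    {"offset": [38,7,0],"spin": 0,"grip": 0.3},
    {"offset": [38,7,0],"spin": 0,"grip": 0.3},
    {"offset": [38,4,0],"spin": 0,"grip": 0.3}
  ]
}}

```text
time_s: 16.6
eef_pos: [0.5071, 0.0813, 0.1481]
ee_rot: [3.14, 0.0, 1.57]
contact_force: [1.0, -0.6, -0.3]
grip_width: 0.035
grasp_force: 30.2
```

Request:
{"name": "jog_arm", "arguments": {
  "moves": [
    {"offset": [38,0,0],"spin": 0,"grip": 0.3},
    {"offset": [38,0,0],"spin": 0,"grip": 0.3},
    {"offset": [30,0,0],"spin": 0,"grip": 0.3},
    {"offset": [0,0,0],"spin": 0,"grip": 0.3},
    {"offset": [0,0,0],"spin": 0,"grip": 0.3}
  ]
}}

```text
time_s: 17.02
eef_pos: [0.5062, 0.187, 0.1476]
ee_rot: [3.141, 0.0, 1.574]
contact_force: [0.2, -0.3, -1.0]
grip_width: 0.0343
grasp_force: 30.2
```

Descend 97 mm to about z 0.0505.

Request:
{"name": "jog_arm", "arguments": {
  "moves": [
    {"offset": [2,1,30],"spin": 0,"grip": 0.3},
    {"offset": [0,0,30],"spin": 0,"grip": 0.3},
    {"offset": [0,0,25],"spin": 0,"grip": 0.3},
    {"offset": [0,0,8],"spin": 0,"grip": 0.3},
    {"offset": [0,0,3],"spin": 0,"grip": 0.3},
    {"offset": [0,0,1],"spin": 0,"grip": 0.3},
    {"offset": [0,0,0],"spin": 0,"grip": 0.3}
  ]
}}

```text
time_s: 17.6
eef_pos: [0.5087, 0.1871, 0.0515]
ee_rot: [3.139, -0.0, 1.57]
contact_force: [-0.3, -0.8, 0.1]
grip_width: 0.0348
grasp_force: 30.2
```

Request:
{"name": "jog_arm", "arguments": {
  "moves": [
    {"offset": [0,0,1.5],"spin": 0,"grip": 0.3},
    {"offset": [0,0,0],"spin": 0,"grip": 0.6},
    {"offset": [0,0,0],"spin": 0,"grip": 0.6},
    {"offset": [0,0,0],"spin": 0,"grip": 0.6},
    {"offset": [0,0,-20],"spin": 0,"grip": 0.6},
    {"offset": [0,0,-30],"spin": 0,"grip": 0.65},
    {"offset": [0,0,-30],"spin": 0,"grip": 0.65},
    {"offset": [-20,0,-20],"spin": 0,"grip": 0.65},
    {"offset": [-36,4,0],"spin": 0,"grip": 0.65},
    {"offset": [-38,4,0],"spin": 0,"grip": 0.65},
    {"offset": [-38,4,0],"spin": 0,"grip": 0.65},
    {"offset": [-38,4,0],"spin": 0,"grip": 0.65}
  ]
}}

```text
time_s: 18.6
eef_pos: [0.5235, 0.0161, 0.1495]
ee_rot: [3.14, 0.0, 1.572]
contact_force: [0.9, -0.4, 0.2]
grip_width: 0.0556
grasp_force: 0.0
```

Request:
{"name": "jog_arm", "arguments": {
  "moves": [
    {"offset": [-38,5,0],"spin": 0,"grip": 0.65},
    {"offset": [-38,5,0],"spin": 0,"grip": 0.65},
    {"offset": [-38,5,0],"spin": 0,"grip": 0.65},
    {"offset": [-38,5,0],"spin": 0,"grip": 0.65},
    {"offset": [-38,5,0],"spin": 0,"grip": 0.65},
    {"offset": [-38,5,0],"spin": 0,"grip": 0.65},
    {"offset": [-38,5,10],"spin": 0,"grip": 0.65},
    {"offset": [-20,1,15],"spin": 0,"grip": 0.65},
    {"offset": [0,0,20],"spin": 0,"grip": 0.65},
    {"offset": [0,0,0],"spin": 0,"grip": 0.65},
    {"offset": [0,0,0],"spin": 0,"grip": 0.65}
  ]
}}

```text
time_s: 19.52
eef_pos: [0.5583, -0.2678, 0.1025]
ee_rot: [-3.139, -0.002, 1.57]
contact_force: [-0.1, 0.1, -0.4]
grip_width: 0.0555
grasp_force: 0.0
```

```bash
python3 - <<'E'
from h import *
i=arm.read_camera('wrist');cv2.imwrite('pics/w6.png',i);print(arm.state()['eef_pos'])
wdots(i,cam('wrist'))
E
```

```text
[ 0.55921318 -0.26787402  0.10384484]
dot [316.2  11.9] 259 [ 0.5801 -0.1318  0.036 ]
dot [85.1 54.1] 173 [ 0.4326 -0.1459  0.036 ]
dot [285.5 238.9] 241 [ 0.5624 -0.2695  0.036 ]
```

Request:
{"name": "jog_arm", "arguments": {
  "moves": [
    {"offset": [-1,2,15],"spin": 0,"grip": 0.65},
    {"offset": [0,0,25],"spin": 0,"grip": 0.65},
    {"offset": [0,0,18],"spin": 0,"grip": 0.65},
    {"offset": [0,0,8],"spin": 0,"grip": 0.65},
    {"offset": [0,0,0],"spin": 0,"grip": 0.65},
    {"offset": [0,0,0],"spin": 0,"grip": 0.3},
    {"offset": [0,0,0],"spin": 0,"grip": 0.3},
    {"offset": [0,0,0],"spin": 0,"grip": 0.3},
    {"offset": [0,0,0],"spin": 0,"grip": 0.3}
  ]
}}

```text
time_s: 20.32
eef_pos: [0.5626, -0.2702, 0.0397]
ee_rot: [3.139, 0.002, 1.571]
contact_force: [-0.1, 1.1, 5.8]
grip_width: 0.0349
grasp_force: 30.5
```

Request:
{"name": "jog_arm", "arguments": {
  "moves": [
    {"offset": [0,0,-25],"spin": 0,"grip": 0.3},
    {"offset": [0,0,-30],"spin": 0,"grip": 0.3},
    {"offset": [0,0,-30],"spin": 0,"grip": 0.3},
    {"offset": [25,0,-25],"spin": 0,"grip": 0.3},
    {"offset": [38,-6,0],"spin": 0,"grip": 0.3},
    {"offset": [38,-6,0],"spin": 0,"grip": 0.3},
    {"offset": [38,-6,0],"spin": 0,"grip": 0.3},
    {"offset": [38,-6,0],"spin": 0,"grip": 0.3},
    {"offset": [38,-6,0],"spin": 0,"grip": 0.3},
    {"offset": [38,-6,0],"spin": 0,"grip": 0.3},
    {"offset": [38,-6,0],"spin": 0,"grip": 0.3},
    {"offset": [38,-6,0],"spin": 0,"grip": 0.3}
  ]
}}

```text
time_s: 21.32
eef_pos: [0.513, 0.061, 0.1484]
ee_rot: [3.14, 0.0, 1.57]
contact_force: [1.4, 0.7, -1.2]
grip_width: 0.0351
grasp_force: 30.2
```

Request:
{"name": "jog_arm", "arguments": {
  "moves": [
    {"offset": [38,-3,0],"spin": 0,"grip": 0.3},
    {"offset": [38,-3,0],"spin": 0,"grip": 0.3},
    {"offset": [5,0,0],"spin": 0,"grip": 0.3},
    {"offset": [0,0,0],"spin": 0,"grip": 0.3},
    {"offset": [0,0,0],"spin": 0,"grip": 0.3}
  ]
}}

```text
time_s: 21.73
eef_pos: [0.5075, 0.1404, 0.148]
ee_rot: [3.141, 0.0, 1.572]
contact_force: [0.5, -0.2, -0.3]
grip_width: 0.0348
grasp_force: 30.2
```

```bash
python3 - <<'E'
from h import *
i=arm.read_camera('wrist');cv2.imwrite('pics/w7.png',i);print(arm.state()['eef_pos'])
wdots(i,cam('wrist'),.046)
E
```

```text
[0.50766967 0.13965607 0.14789554]
dot [282.2 149.4] 202 [0.5091 0.1901 0.046 ]
dot [280.  284.7] 487 [0.5075 0.0875 0.046 ]
```

View pics/w7.png

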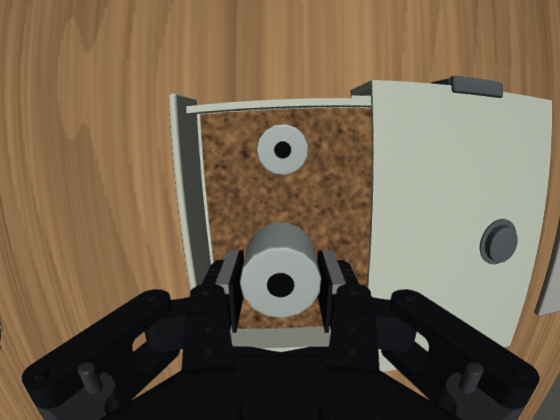

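The first medium stands upright in the drawer at (282,149). The held one is centred at (280,285), well apart from it, so I lower it.

Request:
{"name": "jog_arm", "arguments": {
  "moves": [
    {"offset": [2,0,30],"spin": 0,"grip": 0.3},
    {"offset": [0,0,30],"spin": 0,"grip": 0.3},
    {"offset": [0,0,25],"spin": 0,"grip": 0.3},
    {"offset": [0,0,8],"spin": 0,"grip": 0.3},
    {"offset": [0,0,3],"spin": 0,"grip": 0.3},
    {"offset": [0,0,1],"spin": 0,"grip": 0.3},
    {"offset": [0,0,0],"spin": 0,"grip": 0.3}
  ]
}}

```text
time_s: 22.37
eef_pos: [0.5087, 0.1419, 0.0519]
ee_rot: [3.14, -0.0, 1.57]
contact_force: [-0.2, 0.4, -0.4]
grip_width: 0.0349
grasp_force: 30.2
```

```bash
python3 - <<'E'
from h import *
print(arm.state()['eef_pos'])
i=arm.read_camera('top')
for b in blobs(i,cam('top'),(280,195,480,310)): print(np.round(b[0],1),b[1],np.round(b[2],4),np.round(b[3],1))
E
```

```text
[0.50867181 0.14188445 0.0518698 ]
[346.2 280.6] 208.5 [ 0.4317 -0.1476  0.036 ] [16. 16.]
[434.9 267.6] 122.0 [ 0.4628 -0.3864  0.036 ] [13.4 12. ]
[420.7 229.5] 113.0 [ 0.5664 -0.3565  0.036 ] [12.7 11.3]
[338.5 226.8] 60.0 [ 0.5782 -0.1331  0.036 ] [9.2 8.5]
[0. 0.] 269.0 [1.3196 0.9014 0.036 ] [ 9. 83.]
```

Request:
{"name": "jog_arm", "arguments": {
  "moves": [
    {"offset": [0,0,1.5],"spin": 0,"grip": 0.3},
    {"offset": [0,0,0],"spin": 0,"grip": 0.6},
    {"offset": [0,0,0],"spin": 0,"grip": 0.6},
    {"offset": [0,0,0],"spin": 0,"grip": 0.6},
    {"offset": [0,0,-20],"spin": 0,"grip": 0.6},
    {"offset": [0,0,-30],"spin": 0,"grip": 0.65},
    {"offset": [0,0,-30],"spin": 0,"grip": 0.65},
    {"offset": [-20,0,-20],"spin": 0,"grip": 0.65},
    {"offset": [-36,4,0],"spin": 0,"grip": 0.65},
    {"offset": [-38,4,0],"spin": 0,"grip": 0.65},
    {"offset": [-38,4,0],"spin": 0,"grip": 0.65},
    {"offset": [-38,5,0],"spin": 0,"grip": 0.65}
  ]
}}

```text
time_s: 23.42
eef_pos: [0.5244, -0.0289, 0.1498]
ee_rot: [3.141, 0.0, 1.572]
contact_force: [-0.0, 0.9, -0.7]
grip_width: 0.0558
grasp_force: 0.0
```

Request:
{"name": "jog_arm", "arguments": {
  "moves": [
    {"offset": [-38,5,0],"spin": 0,"grip": 0.65},
    {"offset": [-38,5,0],"spin": 0,"grip": 0.65},
    {"offset": [-38,5,0],"spin": 0,"grip": 0.65},
    {"offset": [-38,5,0],"spin": 0,"grip": 0.65},
    {"offset": [-38,5,0],"spin": 0,"grip": 0.65},
    {"offset": [-38,5,0],"spin": 0,"grip": 0.65},
    {"offset": [-38,5,0],"spin": 0,"grip": 0.65},
    {"offset": [-38,5,10],"spin": 0,"grip": 0.65},
    {"offset": [-22,2,15],"spin": 0,"grip": 0.65},
    {"offset": [0,0,20],"spin": 0,"grip": 0.65},
    {"offset": [0,0,0],"spin": 0,"grip": 0.65},
    {"offset": [0,0,0],"spin": 0,"grip": 0.65}
  ]
}}

```text
time_s: 24.42
eef_pos: [0.5653, -0.3526, 0.1026]
ee_rot: [-3.139, -0.003, 1.57]
contact_force: [0.6, 1.1, -0.0]
grip_width: 0.0556
grasp_force: 0.0
```

```bash
python3 - <<'E'
from h import *
i=arm.read_camera('wrist');cv2.imwrite('pics/w8.png',i);print(arm.state()['eef_pos'])
wdots(i,cam('wrist'))
E
```

```text
[ 0.56617406 -0.35269922  0.10413494]
dot [284.3 241.2] 241 [ 0.5687 -0.3559  0.036 ]
dot [134.8 279.2] 153 [ 0.4643 -0.386   0.036 ]
```

Request:
{"name": "jog_arm", "arguments": {
  "moves": [
    {"offset": [-2,2,15],"spin": 0,"grip": 0.65},
    {"offset": [0,0,25],"spin": 0,"grip": 0.65},
    {"offset": [0,0,18],"spin": 0,"grip": 0.65},
    {"offset": [0,0,7],"spin": 0,"grip": 0.65},
    {"offset": [0,0,0],"spin": 0,"grip": 0.65},
    {"offset": [0,0,0],"spin": 0,"grip": 0.3},
    {"offset": [0,0,0],"spin": 0,"grip": 0.3},
    {"offset": [0,0,0],"spin": 0,"grip": 0.3},
    {"offset": [0,0,0],"spin": 0,"grip": 0.3}
  ]
}}

```text
time_s: 25.22
eef_pos: [0.5693, -0.3562, 0.0409]
ee_rot: [3.139, 0.002, 1.571]
contact_force: [-0.9, 0.9, 2.6]
grip_width: 0.0342
grasp_force: 30.3
```

Request:
{"name": "jog_arm", "arguments": {
  "moves": [
    {"offset": [0,0,-25],"spin": 0,"grip": 0.3},
    {"offset": [0,0,-30],"spin": 0,"grip": 0.3},
    {"offset": [0,0,-30],"spin": 0,"grip": 0.3},
    {"offset": [25,0,-25],"spin": 0,"grip": 0.3},
    {"offset": [38,-6,0],"spin": 0,"grip": 0.3},
    {"offset": [38,-6,0],"spin": 0,"grip": 0.3},
    {"offset": [38,-6,0],"spin": 0,"grip": 0.3},
    {"offset": [38,-6,0],"spin": 0,"grip": 0.3},
    {"offset": [38,-6,0],"spin": 0,"grip": 0.3},
    {"offset": [38,-6,0],"spin": 0,"grip": 0.3},
    {"offset": [38,-6,0],"spin": 0,"grip": 0.3},
    {"offset": [38,-6,0],"spin": 0,"grip": 0.3}
  ]
}}

```text
time_s: 26.22
eef_pos: [0.52, -0.025, 0.15]
ee_rot: [3.14, 0.0, 1.57]
contact_force: [0.5, 0.9, 0.0]
grip_width: 0.0347
grasp_force: 30.1
```

Request:
{"name": "jog_arm", "arguments": {
  "moves": [
    {"offset": [38,-6,0],"spin": 0,"grip": 0.3},
    {"offset": [38,-6,0],"spin": 0,"grip": 0.3},
    {"offset": [38,0,0],"spin": 0,"grip": 0.3},
    {"offset": [7,0,0],"spin": 0,"grip": 0.3},
    {"offset": [0,0,0],"spin": 0,"grip": 0.3},
    {"offset": [0,0,0],"spin": 0,"grip": 0.3}
  ]
}}

```text
time_s: 26.72
eef_pos: [0.5087, 0.0943, 0.1497]
ee_rot: [3.141, 0.001, 1.572]
contact_force: [-0.5, -0.4, -1.1]
grip_width: 0.0349
grasp_force: 30.1
```

```bash
python3 - <<'E'
from h import *
i=arm.read_camera('wrist');cv2.imwrite('pics/w9.png',i);print(arm.state()['eef_pos'])
wdots(i,cam('wrist'),.046)
E
```

```text
[0.50878425 0.09357984 0.14951551]
dot [288.5  65.3] 196 [0.5146 0.2023 0.046 ]
dot [280.1 151.3] 197 [0.5089 0.1425 0.046 ]
dot [280.1 283.9] 481 [0.5087 0.0413 0.046 ]
```

View pics/w9.png

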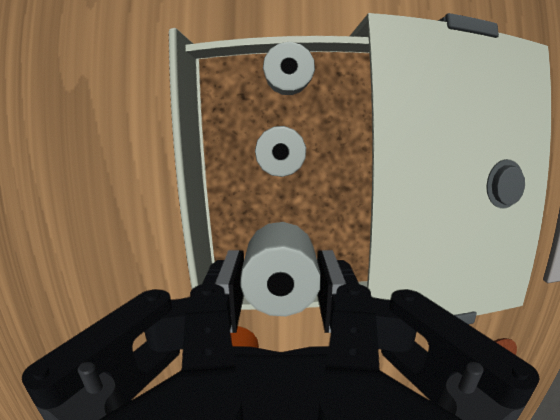

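All in order: one medium stands upright at (288,65) near the wall, having been nudged about 13 mm, and a second at (280,151). The held third is clear of both, so I lower it.

Request:
{"name": "jog_arm", "arguments": {
  "moves": [
    {"offset": [0,0,30],"spin": 0,"grip": 0.3},
    {"offset": [0,0,30],"spin": 0,"grip": 0.3},
    {"offset": [0,0,25],"spin": 0,"grip": 0.3},
    {"offset": [0,0,8],"spin": 0,"grip": 0.3},
    {"offset": [0,0,3],"spin": 0,"grip": 0.3},
    {"offset": [0,0,1],"spin": 0,"grip": 0.3},
    {"offset": [0,0,0],"spin": 0,"grip": 0.3}
  ]
}}

```text
time_s: 27.35
eef_pos: [0.5096, 0.0938, 0.0533]
ee_rot: [3.14, 0.0, 1.57]
contact_force: [-0.1, -0.2, 0.2]
grip_width: 0.0342
grasp_force: 30.2
```

Request:
{"name": "jog_arm", "arguments": {
  "moves": [
    {"offset": [0,0,1.5],"spin": 0,"grip": 0.3},
    {"offset": [0,0,0],"spin": 0,"grip": 0.6},
    {"offset": [0,0,0],"spin": 0,"grip": 0.6},
    {"offset": [0,0,0],"spin": 0,"grip": 0.6},
    {"offset": [0,0,-20],"spin": 0,"grip": 0.6},
    {"offset": [0,0,-30],"spin": 0,"grip": 0.65},
    {"offset": [0,0,-30],"spin": 0,"grip": 0.65},
    {"offset": [-20,0,-20],"spin": 0,"grip": 0.65},
    {"offset": [-36,-4,0],"spin": 0,"grip": 0.65},
    {"offset": [-38,-4,0],"spin": 0,"grip": 0.65},
    {"offset": [-38,-4,0],"spin": 0,"grip": 0.65},
    {"offset": [-38,-4,0],"spin": 0,"grip": 0.65}
  ]
}}

```text
time_s: 28.35
eef_pos: [0.4922, -0.0769, 0.1514]
ee_rot: [3.14, 0.001, 1.572]
contact_force: [1.5, -0.5, -0.8]
grip_width: 0.0557
grasp_force: 0.0
```

Request:
{"name": "jog_arm", "arguments": {
  "moves": [
    {"offset": [-38,-4,0],"spin": 0,"grip": 0.65},
    {"offset": [-38,-4,0],"spin": 0,"grip": 0.65},
    {"offset": [-38,-4,0],"spin": 0,"grip": 0.65},
    {"offset": [-38,-4,0],"spin": 0,"grip": 0.65},
    {"offset": [-38,-4,0],"spin": 0,"grip": 0.65},
    {"offset": [-38,-4,0],"spin": 0,"grip": 0.65},
    {"offset": [-38,-4,0],"spin": 0,"grip": 0.65},
    {"offset": [-38,-3,10],"spin": 0,"grip": 0.65},
    {"offset": [-10,0,15],"spin": 0,"grip": 0.65},
    {"offset": [0,0,20],"spin": 0,"grip": 0.65},
    {"offset": [0,0,0],"spin": 0,"grip": 0.65},
    {"offset": [0,0,0],"spin": 0,"grip": 0.65}
  ]
}}

```text
time_s: 29.35
eef_pos: [0.4605, -0.3886, 0.1046]
ee_rot: [-3.14, -0.003, 1.57]
contact_force: [-0.5, -0.3, 0.7]
grip_width: 0.0556
grasp_force: 0.0
```

```bash
python3 - <<'E'
from h import *
i=arm.read_camera('wrist');cv2.imwrite('pics/w10.png',i);print(arm.state()['eef_pos'])
wdots(i,cam('wrist'))
i=arm.read_camera('top');cv2.imwrite('pics/top4.png',i)
E
```

```text
[ 0.46133369 -0.38897397  0.10591677]
dot [286.  230.6] 246 [ 0.4649 -0.3859  0.036 ]
```

Request:
{"name": "jog_arm", "arguments": {
  "moves": [
    {"offset": [2,3,15],"spin": 0,"grip": 0.65},
    {"offset": [0,0,25],"spin": 0,"grip": 0.65},
    {"offset": [0,0,19],"spin": 0,"grip": 0.65},
    {"offset": [0,0,8],"spin": 0,"grip": 0.65},
    {"offset": [0,0,0],"spin": 0,"grip": 0.65},
    {"offset": [0,0,0],"spin": 0,"grip": 0.3},
    {"offset": [0,0,0],"spin": 0,"grip": 0.3},
    {"offset": [0,0,0],"spin": 0,"grip": 0.3},
    {"offset": [0,0,0],"spin": 0,"grip": 0.3}
  ]
}}

```text
time_s: 30.2
eef_pos: [0.4654, -0.3886, 0.0406]
ee_rot: [3.139, 0.003, 1.571]
contact_force: [-0.4, 1.0, 5.6]
grip_width: 0.0344
grasp_force: 30.5
```

Request:
{"name": "jog_arm", "arguments": {
  "moves": [
    {"offset": [0,0,-25],"spin": 0,"grip": 0.3},
    {"offset": [0,0,-30],"spin": 0,"grip": 0.3},
    {"offset": [0,0,-30],"spin": 0,"grip": 0.3},
    {"offset": [25,0,-25],"spin": 0,"grip": 0.3},
    {"offset": [38,5,0],"spin": 0,"grip": 0.3},
    {"offset": [38,5,0],"spin": 0,"grip": 0.3},
    {"offset": [38,5,0],"spin": 0,"grip": 0.3},
    {"offset": [38,5,0],"spin": 0,"grip": 0.3},
    {"offset": [38,5,0],"spin": 0,"grip": 0.3},
    {"offset": [38,5,0],"spin": 0,"grip": 0.3},
    {"offset": [38,5,0],"spin": 0,"grip": 0.3},
    {"offset": [38,5,0],"spin": 0,"grip": 0.3}
  ]
}}

```text
time_s: 31.2
eef_pos: [0.5044, -0.0569, 0.1494]
ee_rot: [3.14, 0.0, 1.57]
contact_force: [1.2, -0.4, -0.5]
grip_width: 0.0344
grasp_force: 30.2
```

Request:
{"name": "jog_arm", "arguments": {
  "moves": [
    {"offset": [38,3,0],"spin": 0,"grip": 0.3},
    {"offset": [38,0,0],"spin": 0,"grip": 0.3},
    {"offset": [30,0,0],"spin": 0,"grip": 0.3},
    {"offset": [0,0,0],"spin": 0,"grip": 0.3},
    {"offset": [0,0,0],"spin": 0,"grip": 0.3}
  ]
}}

```text
time_s: 31.62
eef_pos: [0.5073, 0.0489, 0.1491]
ee_rot: [3.141, 0.0, 1.574]
contact_force: [0.4, -1.1, 0.2]
grip_width: 0.035
grasp_force: 30.2
```

```bash
python3 - <<'E'
from h import *
i=arm.read_camera('wrist');cv2.imwrite('pics/w11.png',i);print(arm.state()['eef_pos'])
wdots(i,cam('wrist'),.046)
E
```

```text
[0.50748788 0.04767051 0.14906375]
dot [291.1   5. ] 159 [0.515  0.2012 0.046 ]
dot [282.6  85.5] 207 [0.5092 0.1421 0.046 ]
dot [284.  155.5] 194 [0.5102 0.0937 0.046 ]
dot [280.  278.8] 488 [5.075e-01 1.000e-04 4.600e-02]
```

View pics/w11.png

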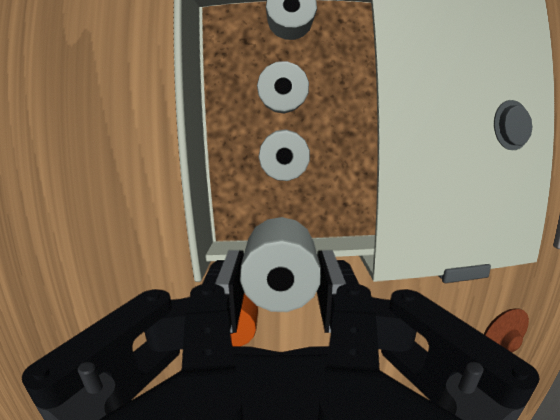

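Three mediums stand in the drawer at (291,5), (283,86) and (284,156). The fourth is held at (280,279), over the free end inside the right wall, so I lower it.

Request:
{"name": "jog_arm", "arguments": {
  "moves": [
    {"offset": [0,1,30],"spin": 0,"grip": 0.3},
    {"offset": [0,0,30],"spin": 0,"grip": 0.3},
    {"offset": [0,0,25],"spin": 0,"grip": 0.3},
    {"offset": [0,0,8],"spin": 0,"grip": 0.3},
    {"offset": [0,0,3],"spin": 0,"grip": 0.3},
    {"offset": [0,0,0],"spin": 0,"grip": 0.3}
  ]
}}

```text
time_s: 32.17
eef_pos: [0.5086, 0.0465, 0.0527]
ee_rot: [-3.141, 0.0, 1.569]
contact_force: [-0.4, -0.6, -0.3]
grip_width: 0.0347
grasp_force: 30.2
```

Request:
{"name": "jog_arm", "arguments": {
  "moves": [
    {"offset": [0,0,1.5],"spin": 0,"grip": 0.3},
    {"offset": [0,0,0],"spin": 0,"grip": 0.6},
    {"offset": [0,0,0],"spin": 0,"grip": 0.6},
    {"offset": [0,0,0],"spin": 0,"grip": 0.6},
    {"offset": [0,0,-20],"spin": 0,"grip": 0.6},
    {"offset": [0,0,-30],"spin": 0,"grip": 0.6},
    {"offset": [0,0,-30],"spin": 0,"grip": 0.3},
    {"offset": [0,0,-25],"spin": 0,"grip": 0},
    {"offset": [18,-32,0],"spin": 0,"grip": 0},
    {"offset": [18,-32,0],"spin": 0,"grip": 0},
    {"offset": [18,-32,0],"spin": 0,"grip": 0},
    {"offset": [18,-32,0],"spin": 0,"grip": 0}
  ]
}}

```text
time_s: 33.17
eef_pos: [0.3792, 0.12, 0.1567]
ee_rot: [3.14, -0.0, 1.57]
contact_force: [-0.3, 0.3, -0.2]
grip_width: 0.0
grasp_force: 0.0
```

Request:
{"name": "jog_arm", "arguments": {
  "moves": [
    {"offset": [0,0,0],"spin": 0,"grip": 0},
    {"offset": [0,0,0],"spin": 0,"grip": 0},
    {"offset": [0,0,0],"spin": 0,"grip": 0}
  ]
}}

```text
time_s: 33.42
eef_pos: [0.3814, 0.1195, 0.1571]
ee_rot: [3.139, 0.0, 1.571]
contact_force: [0.3, -0.1, 0.4]
grip_width: 0.0001
grasp_force: 0.0
```

```bash
python3 - <<'E'
from h import *
i=arm.read_camera('wrist');cv2.imwrite('pics/w12.png',i);print(arm.state()['eef_pos'])
wdots(i,cam('wrist'),.046)
s=arm.read_camera('scene');cv2.imwrite('pics/s12.png',s);t=arm.read_camera('top');cv2.imwrite('pics/top5.png',t)
cv2.imwrite('pics/c12.png',np.hstack([cv2.resize(i,(400,300)),cv2.resize(s,(400,300))]))
E
```

```text
[0.38175931 0.1192768  0.1570391 ]
dot [451.7 112.4] 130 [0.5147 0.2025 0.046 ]
dot [440.9 187.2] 121 [0.5091 0.1429 0.046 ]
dot [434.4 244.7] 103 [0.51   0.0944 0.046 ]
dot [426.  292.1] 90 [0.51   0.0496 0.046 ]
```

View pics/c12.png

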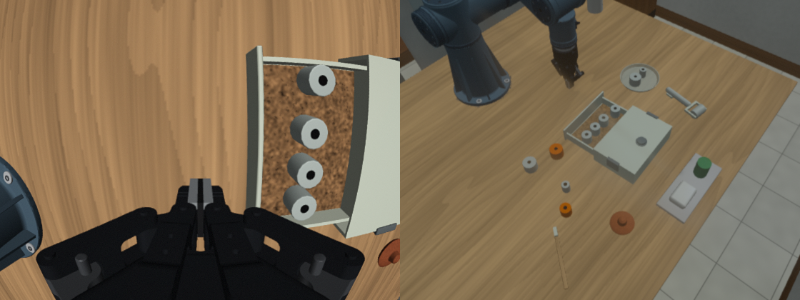

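Four mediums stand in the drawer and both odd barrels stand in the dish. I descend in front of the panel and push gently.

Request:
{"name": "jog_arm", "arguments": {
  "moves": [
    {"offset": [0,0,30],"spin": 0,"grip": 0},
    {"offset": [0,0,30],"spin": 0,"grip": 0},
    {"offset": [0,0,30],"spin": 0,"grip": 0},
    {"offset": [0,0,20],"spin": 0,"grip": 0},
    {"offset": [0,8,3],"spin": 0,"grip": 0},
    {"offset": [0,10,0],"spin": 0,"grip": 0},
    {"offset": [0,4,0],"spin": 0,"grip": 0},
    {"offset": [0,3,0],"spin": 0,"grip": 0},
    {"offset": [0,3,0],"spin": 0,"grip": 0},
    {"offset": [0,3,0],"spin": 0,"grip": 0},
    {"offset": [0,3,0],"spin": 0,"grip": 0}
  ]
}}

```text
time_s: 34.48
eef_pos: [0.4152, 0.1195, 0.044]
ee_rot: [3.14, -0.0, 1.571]
contact_force: [-0.6, 0.6, 0.6]
grip_width: 0.0003
grasp_force: 0.0
```

Request:
{"name": "jog_arm", "arguments": {
  "moves": [
    {"offset": [0,3,0],"spin": 0,"grip": 0},
    {"offset": [0,3,0],"spin": 0,"grip": 0},
    {"offset": [0,3,0],"spin": 0,"grip": 0},
    {"offset": [0,3,0],"spin": 0,"grip": 0},
    {"offset": [0,3,0],"spin": 0,"grip": 0},
    {"offset": [0,3,0],"spin": 0,"grip": 0}
  ]
}}

```text
time_s: 34.98
eef_pos: [0.4327, 0.1198, 0.0433]
ee_rot: [-3.142, -0.001, 1.571]
contact_force: [-2.6, 4.6, 3.5]
grip_width: -0.0002
grasp_force: 2.4
```

Request:
{"name": "jog_arm", "arguments": {
  "moves": [
    {"offset": [0,3,0],"spin": 0,"grip": 0},
    {"offset": [0,4,0],"spin": 0,"grip": 0},
    {"offset": [0,4,0],"spin": 0,"grip": 0},
    {"offset": [0,4,0],"spin": 0,"grip": 0},
    {"offset": [0,4,0],"spin": 0,"grip": 0},
    {"offset": [0,4,0],"spin": 0,"grip": 0},
    {"offset": [0,4,0],"spin": 0,"grip": 0},
    {"offset": [0,4,0],"spin": 0,"grip": 0},
    {"offset": [0,4,0],"spin": 0,"grip": 0},
    {"offset": [0,4,0],"spin": 0,"grip": 0},
    {"offset": [0,4,0],"spin": 0,"grip": 0},
    {"offset": [0,4,0],"spin": 0,"grip": 0}
  ]
}}

```text
time_s: 35.98
eef_pos: [0.4795, 0.12, 0.0432]
ee_rot: [-3.141, -0.001, 1.571]
contact_force: [-3.9, 6.1, 5.5]
grip_width: 0.0002
grasp_force: 3.4
```

Request:
{"name": "jog_arm", "arguments": {
  "moves": [
    {"offset": [0,4,0],"spin": 0,"grip": 0},
    {"offset": [0,4,0],"spin": 0,"grip": 0},
    {"offset": [0,4,0],"spin": 0,"grip": 0},
    {"offset": [0,4,0],"spin": 0,"grip": 0},
    {"offset": [0,4,0],"spin": 0,"grip": 0},
    {"offset": [0,4,0],"spin": 0,"grip": 0},
    {"offset": [0,4,0],"spin": 0,"grip": 0},
    {"offset": [0,4,0],"spin": 0,"grip": 0},
    {"offset": [0,4,0],"spin": 0,"grip": 0},
    {"offset": [0,4,0],"spin": 0,"grip": 0},
    {"offset": [0,4,0],"spin": 0,"grip": 0},
    {"offset": [0,4,0],"spin": 0,"grip": 0}
  ]
}}

```text
time_s: 36.98
eef_pos: [0.5272, 0.1204, 0.0432]
ee_rot: [-3.14, -0.001, 1.571]
contact_force: [-5.1, 6.5, 6.0]
grip_width: -0.0001
grasp_force: 4.1
```

Request:
{"name": "jog_arm", "arguments": {
  "moves": [
    {"offset": [0,4,0],"spin": 0,"grip": 0},
    {"offset": [0,4,0],"spin": 0,"grip": 0},
    {"offset": [0,4,0],"spin": 0,"grip": 0},
    {"offset": [0,3,0],"spin": 0,"grip": 0},
    {"offset": [0,3,0],"spin": 0,"grip": 0},
    {"offset": [0,2,0],"spin": 0,"grip": 0},
    {"offset": [0,2,0],"spin": 0,"grip": 0},
    {"offset": [0,0,0],"spin": 0,"grip": 0}
  ]
}}

```text
time_s: 37.65
eef_pos: [0.5442, 0.1207, 0.0435]
ee_rot: [-3.129, -0.001, 1.572]
contact_force: [-29.8, 4.5, 31.0]
grip_width: 0.0004
grasp_force: 13.5
```

Request:
{"name": "jog_arm", "arguments": {
  "moves": [
    {"offset": [0,2,0],"spin": 0,"grip": 0},
    {"offset": [0,2,0],"spin": 0,"grip": 0},
    {"offset": [0,0,0],"spin": 0,"grip": 0}
  ]
}}

```text
time_s: 37.9
eef_pos: [0.5446, 0.1208, 0.0436]
ee_rot: [-3.121, -0.0, 1.573]
contact_force: [-45.1, 3.1, 47.7]
grip_width: 0.0001
grasp_force: 21.1
```

Request:
{"name": "jog_arm", "arguments": {
  "moves": [
    {"offset": [0,-4,0],"spin": 0,"grip": 0},
    {"offset": [0,-4,0],"spin": 0,"grip": 0},
    {"offset": [0,-4,0],"spin": 0,"grip": 0},
    {"offset": [0,-8,0],"spin": 0,"grip": 0},
    {"offset": [0,0,0],"spin": 0,"grip": 0},
    {"offset": [0,0,0],"spin": 0,"grip": 0}
  ]
}}

```text
time_s: 38.4
eef_pos: [0.533, 0.1192, 0.0427]
ee_rot: [-3.141, 0.0, 1.57]
contact_force: [-0.3, 0.6, 0.9]
grip_width: -0.0003
grasp_force: 0.0
```

```bash
python3 - <<'E'
from h import *
t=arm.read_camera('scene');cv2.imwrite('pics/s13.png',t)
w=arm.read_camera('wrist')
cv2.imwrite('pics/c13.png',np.hstack([cv2.resize(w,(400,300)),cv2.resize(t[130:280,240:440],(400,300),interpolation=cv2.INTER_CUBIC)]))
E
```

```text
(no output)
```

View pics/c13.png

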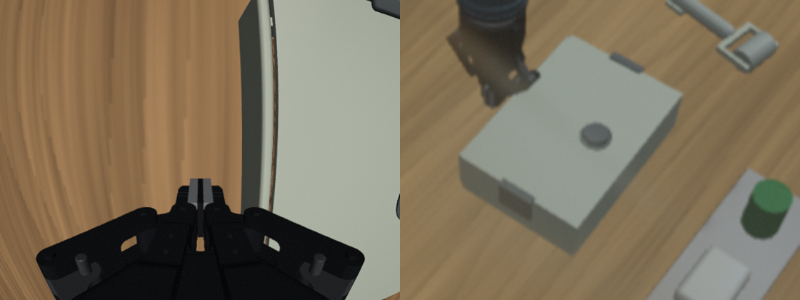

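The drawer looks nearly or fully shut, with no force left on the finger. I back away and compare the top view with the starting picture.

Request:
{"name": "jog_arm", "arguments": {
  "moves": [
    {"offset": [0,-20,0],"spin": 0,"grip": 0},
    {"offset": [0,-30,0],"spin": 0,"grip": 0},
    {"offset": [0,-30,0],"spin": 0,"grip": 0},
    {"offset": [0,-30,-20],"spin": 0,"grip": 0},
    {"offset": [0,-30,-35],"spin": 0,"grip": 0},
    {"offset": [0,0,-35],"spin": 0,"grip": 0},
    {"offset": [-35,0,-20],"spin": 0,"grip": 0},
    {"offset": [-35,0,0],"spin": 0,"grip": 0},
    {"offset": [-35,0,0],"spin": 0,"grip": 0},
    {"offset": [-35,0,0],"spin": 0,"grip": 0},
    {"offset": [-35,0,0],"spin": 0,"grip": 0},
    {"offset": [-35,0,0],"spin": 0,"grip": 0}
  ]
}}

```text
time_s: 39.5
eef_pos: [0.3964, -0.0925, 0.1503]
ee_rot: [3.14, 0.001, 1.57]
contact_force: [0.4, -0.8, 0.6]
grip_width: -0.0001
grasp_force: 0.0
```

```bash
python3 - <<'E'
from h import *
t=arm.read_camera('top');cv2.imwrite('pics/top6.png',t);a=cv2.imread('pics/top0.png');s=arm.read_camera('scene');s0=cv2.imread('pics/scene0.png')
f=lambda i,r:cv2.resize(i[r[1]:r[3],r[0]:r[2]],(400,300),interpolation=cv2.INTER_CUBIC)
r=(190,165,300,247);q=(260,140,390,238)
cv2.imwrite('pics/c14.png',np.vstack([np.hstack([f(a,r),f(t,r)]),np.hstack([f(s0,q),f(s,q)])]))
for b in blobs(t,cam('top'),(300,195,480,310)): print(np.round(b[2],4),b[1])
d=cv2.absdiff(a,t)[190:245,200:295].max(2);print(d.max(),(d>40).sum())
E
```

```text
[ 0.5782 -0.1331  0.036 ] 59.0
31 0
```

View pics/c14.png

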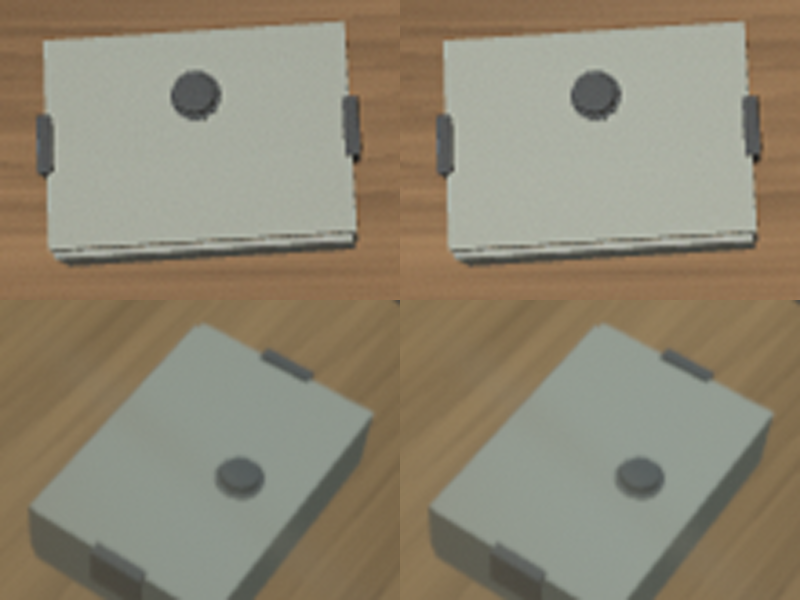

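Before (left) and after (right) the box looks the same, with no pixels differing by more than the noise. The drawer is shut and latched, so I hand in.

```bash
python3 -c "
from rig import arm
print(arm.job_done())"
```

```text
the job is handed in; nothing more can be done
None
```

Job handed in at about 40 s, no verdict returned: the button released the drawer, the thick and thin barrels from it stand in the dish, all four mediums are in it, and it is shut and latched; the closing push peaked at about 45 N sideways and 48 N upward at the wrist, so the 40 N limit is the one doubt if the gripper's body rather than a finger made that contact.

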